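# Move the polished brass guitar knob with tongs

## Robot

A 6-joint arm with a two-finger parallel gripper is mounted at the origin on the work surface. World frame = base frame: x ahead of the robot, y to its left, z up, the work surface at z = 0. Lengths are in m, angles in rad, forces in N, time in s.
With the tool pointing down it reaches from about 0.375 to 0.9 m from the base axis. Payload 3.1 kg.
Tool frame: the origin (TCP) lies at the very end of the fingers, on their centre line; the grasp point (between the pads) lies 19 mm behind it; z points along the fingers, y is the line along which they close (so a half turn about z gives the same grasp; the last joint's range is limited). The gripper opens to 87 mm and grips with 3 to 60 N. Pads are 19 mm wide; open, the fingers measure 117 mm over their backs; the gripper's body (75 mm by 190 mm) begins 51 mm behind the grasp point.
Start: joints at [1.121, 0.527, 1.433, -0, 1.181, -0.178], TCP at [0.168, 0.602, 0.223] pointing down, gripper open.
Joint ranges: [-3.08, 3.08], [-0.75, 2.2], [0.22, 2.44], [-1.43, 4.57], [0, 2.65], [-2.85, 2.85]. Speed limits (rad/s): [2.79, 2.79, 3.14, 3.14, 3.14, 3.14].

## Interface

Orientations are given as a unit quaternion [x, y, z, w].
In Python, from rig import status, viewer, robot gives the robot as it stands.
- The arm moves only by the tool arm_command, never from a script. Its arguments are lists of equal length, an entry for each row: "delta_rot": the turn, a rotation vector about the tool's x, y, z in degrees, a list of three; "delta_pos": the shift along the tool's x, y, z in m, a list of three; "gripper": the closure, from -1 (fully open) to 1 (shut). In form: {"delta_rot": [[rx, ry, rz], ...], "delta_pos": [[dx, dy, dz], ...], "gripper": [gripper, ...]}. A call has 1 to 12 rows; each row is the pose to reach, as a shift and turn from the pose commanded when the call began, along the tool's axes at that moment; what a row does not reach only later rows make up. A row lasts 1/12 s, in which the tool goes at most 41.7 mm and 7.16 degrees, less where a joint would pass 70% of its speed; a pose out of reach is approached as far as the arm can. A call with a gripper value outside its range is refused whole. The fingers move at their own pace and stop on an object; "grip_force" is the grip in N (left out, the last holds). Time passes only in rows, so rows that repeat a pose let the fingers close. It gives the time, the measured TCP pose, the force, the opening and the grip force at its end, in the units of the state.
- status.get_obs(): the state, without advancing time (a new reading comes with each control period).
- viewer.camera(name): name is "scene" or "top" or "wrist"; returns a dict with "pixels" (400x640x3 uint8, blue, green, red), "fx", "fy", "cx", "cy" (pixels), "pose" (4x4, takes a point from camera to world coordinates); the wrist camera has in their place "mount" (4x4, takes a point from camera to tool coordinates, whose origin is the TCP and whose axes are the flange's). Camera axes: x right, y down, z forward; pixel columns grow to the right and rows downward; lengths in m; the calibration is good to about 2 mm. A picture is of the moment at which its call begins: read the wrist's pose just before it. There is no depth.
- robot.hand_in(): hands the job in; it is judged then, once.
The state is a dict: "time": time; "q": joint angles; "joint_velocities": joint speeds; "joint_torque": joint torques, N m; "position": TCP position; "tool_rot": TCP orientation; "ft_force": force on the tool from outside, world axes, zero at the start; "moment": the same for the moment, N m; "grip_width": finger opening in m; "grip_force": force on a finger pad.
Only numpy, scipy, OpenCV 4.12 (cv2) and the standard library are available. Lean on these libraries where they do the work, as an engineer would, in place of code of your own. Each camera call takes 0.05 s, during which the arm holds its last target. There are 200 camera calls.

## Task

Take the blue-handled tongs from their wooden stand and use them to pick up the freshly polished brass knob, never touching it with the fingers. Set it down gently and upright in the red-lined tray, then put the tongs back upright in their stand.

Things in the scene. Friction and masses are not known exactly. Their poses are not given: they have to be found in the camera images.
- tongs: Tongs, 114 mm tall, 110 g, z up. Origin: midway between the feet, underside. Arms slide along y; outside each a blue grip plate, 22 mm wide, 62-106 mm up: grip from above at 84 mm. Open: 58 mm over plates, 40 mm between feet (20 mm wide, 20 high). Springs open them: under 6 N or at 54-57 mm over plates they stay open; 25 N shuts them on a knob; back to 54 mm frees it, tongs still held.
- stand: Fixed wooden tongs stand. Origin: centre of its underside, on the bench. Base 85 x 115 mm; four walls, 42 mm high, round a pocket 34 mm (x) by 66 mm (y), its floor 8 mm above the bench. The tongs' feet (20 mm in x, 52 mm over both in y) stand on that floor with 7 mm to spare each side, tongs' y along the stand's y, either way round.
- knob_brass: Loose brass (gold-coloured) guitar knob: domed cylinder, diameter 22 mm, 20 mm tall (sides straight up to 15 mm), about 30 g, upright on the flat green mat (top 3 mm above the bench). Origin: centre of its underside; z up. A steel-coloured and a black knob of the same shape stand on the mat, 60 mm or more away: not wanted.
- tray_red: Fixed shallow wooden tray with a red lining, 100 x 100 mm outside, 92 x 92 mm inside, walls 14 mm high. Origin: centre of its underside, on the bench; the lining on which the knob is to stand is 5 mm above the origin. A like tray with a grey lining stands near: not wanted.
Not all that is in view belongs to the job. Of the things that look like the tongs, the largest one is meant.

How it is judged:
By the outcome, as a careful person would: the job done as asked, in the order asked, and still so for the second after the job is handed in, with the robot touching nothing.
It also fails if it takes over 67 s, if anything falls off the work surface, if the arm or the gripper's body presses on something with over 40 N, if the wrist force passes 120 N, or if a joint passes its speed limit or range.

## Working session

There is one attempt and no reset: what is moved stays moved. The work goes in short steps, Python scripts to look and compute and a tool call to move; the robot and the scene stay as the last step left them, time stands still between calls to the robot, and variables do not carry over. Pictures are saved under pics/ and viewed, at most 10 in all, crops included, and the job is handed in when it is done.

Besides the shell and the picture viewer there is one more tool, called after ">>>" in YAML: its name, and indented under it one key for each argument. arm_command: Moves the arm, as the interface text tells. Its arguments: {"type":"object","properties":{"delta_rot":{"type":"array","items":{"type":"array","items":{"type":"number"}}},"delta_pos":{"type":"array","items":{"type":"array","items":{"type":"number"}}},"gripper":{"type":"array","items":{"type":"number"}},"grip_force":{"type":"number"}},"required":["delta_rot","delta_pos","gripper"]}

```bash
mkdir -p pics; cat > h.py <<'E'
import numpy as np, cv2
from rig import status, viewer, robot
from scipy.spatial.transform import Rotation as R
def cam(n):
    o=status.get_obs(); c=viewer.camera(n); 
    if n=="wrist":
        T=np.eye(4);T[:3,:3]=R.from_quat(o["tool_rot"]).as_matrix();T[:3,3]=o["position"]
        c["pose"]=T@np.array(c["mount"])
    c["pose"]=np.array(c["pose"]); return c
def pt(c,u,v,z):
    P=c["pose"]; d=P[:3,:3]@np.array([(u-c["cx"])/c["fx"],(v-c["cy"])/c["fy"],1]); o=P[:3,3]
    return (o+d*(z-o[2])/d[2]).round(4)
def pix(c,p):
    q=np.linalg.inv(c["pose"])@np.append(p,1); return (c["fx"]*q[0]/q[2]+c["cx"],c["fy"]*q[1]/q[2]+c["cy"])
E
python3 - <<'E'
from h import *
import pickle
for n in ("top","scene"):
    c=cam(n); cv2.imwrite(f"pics/{n}0.png",c["pixels"]); pickle.dump(c,open(n+".pkl","wb")); print(n,c["pose"].round(3).tolist(),c["fx"])
o=status.get_obs(); print({k:np.round(v,3) for k,v in o.items()})
E
```

```text
top [[0.012, -0.994, 0.105, 0.388], [-0.999, -0.015, -0.035, 0.012], [0.036, -0.105, -0.994, 0.853], [0.0, 0.0, 0.0, 1.0]] 382.0662488304868
scene [[-0.631, 0.461, -0.624, 1.012], [0.776, 0.35, -0.525, 0.438], [-0.024, -0.815, -0.579, 0.554], [0.0, 0.0, 0.0, 1.0]] 389.9084404054807
{'time': np.float64(0.1), 'q': array([ 1.121,  0.528,  1.434,  0.   ,  1.181, -0.179]), 'joint_velocities': array([ 0.001, -0.001, -0.003, -0.001,  0.001,  0.   ]), 'joint_torque': array([  0.   , -44.098, -17.715,   0.063,   0.053,  -0.   ]), 'position': array([0.167, 0.601, 0.222]), 'tool_rot': array([ 0.135,  0.991, -0.001, -0.   ]), 'ft_force': array([ 0.256, -0.115, -0.242]), 'moment': array([ 0.019, -0.013,  0.085]), 'grip_force': np.float64(0.0), 'grip_width': np.float64(0.087)}
```

View pics/top0.png

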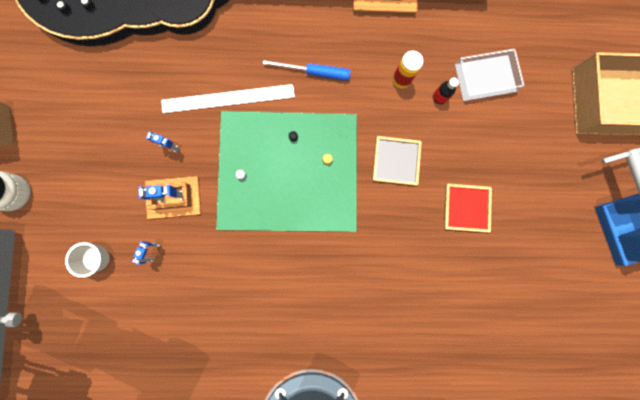

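View pics/scene0.png

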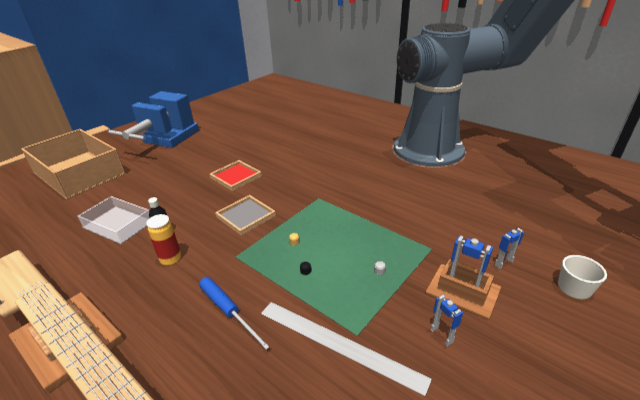

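The top view shows three blue tongs: (165,193) standing in the wooden stand, and smaller ones at (162,141) and (146,252) on the bench. The largest, in the stand, is the one meant. The brass knob is at (328,159), with black at (293,136) and steel at (240,175). The red tray is at (469,208) and the grey one at (398,161).

```bash
python3 - <<'E'
from h import *
import pickle
c=pickle.load(open("top.pkl","rb"))
im=c["pixels"]; s=pickle.load(open("scene.pkl","rb"))["pixels"]
a=cv2.resize(im[120:275,120:220],None,fx=3.8,fy=3.8,interpolation=cv2.INTER_CUBIC)
b=cv2.resize(s[220:350,415:535],None,fx=3.3,fy=3.3,interpolation=cv2.INTER_CUBIC)
H=max(a.shape[0],b.shape[0]); pad=lambda x:cv2.copyMakeBorder(x,0,H-x.shape[0],0,0,cv2.BORDER_CONSTANT)
cv2.imwrite("pics/crop1.png",np.hstack([pad(a),pad(b)]))
hsv=cv2.cvtColor(im,cv2.COLOR_BGR2HSV)
def blob(lo,hi,x0,y0,x1,y1):
    m=cv2.inRange(hsv[y0:y1,x0:x1],lo,hi); ys,xs=np.nonzero(m); print(len(xs),cv2.minAreaRect(np.c_[xs+x0,ys+y0].astype(np.float32)));return xs.mean()+x0,ys.mean()+y0
k=blob((18,90,90),(35,255,255),315,148,340,170); print("knob",k,pt(c,*k,.015))
r=blob((0,200,150),(4,255,255),448,188,490,229); print("tray",r,pt(c,*r,.005))
m=blob((45,60,40),(85,255,255),210,105,365,240); print("mat",m,pt(c,*m,.003))
g=blob((100,120,60),(125,255,255),130,175,205,215); print("tongs blue",g,pt(c,*g,.1))
E
```

```text
90 ((327.0, 159.0), (10.0, 10.0), 90.0)
knob (np.float64(327.15555555555557), np.float64(158.8)) [ 0.5658 -0.0284  0.015 ]
4 ((477.49114990234375, 189.61468505859375), (13.038405418395996, 0.23008951544761658), 4.39870548248291)
tray (np.float64(479.75), np.float64(189.75)) [ 0.5031 -0.3766  0.005 ]
15968 ((287.03460693359375, 171.13027954101562), (139.9760284423828, 118.31306457519531), 1.0609116554260254)
mat (np.float64(287.0193512024048), np.float64(171.66908817635272)) [0.5372 0.061  0.003 ]
202 ((157.7067108154297, 191.54026794433594), (11.450111389160156, 36.12325668334961), 85.76361083984375)
tongs blue (np.float64(160.34158415841586), np.float64(192.01980198019803)) [0.4755 0.3016 0.1   ]
```

View pics/crop1.png

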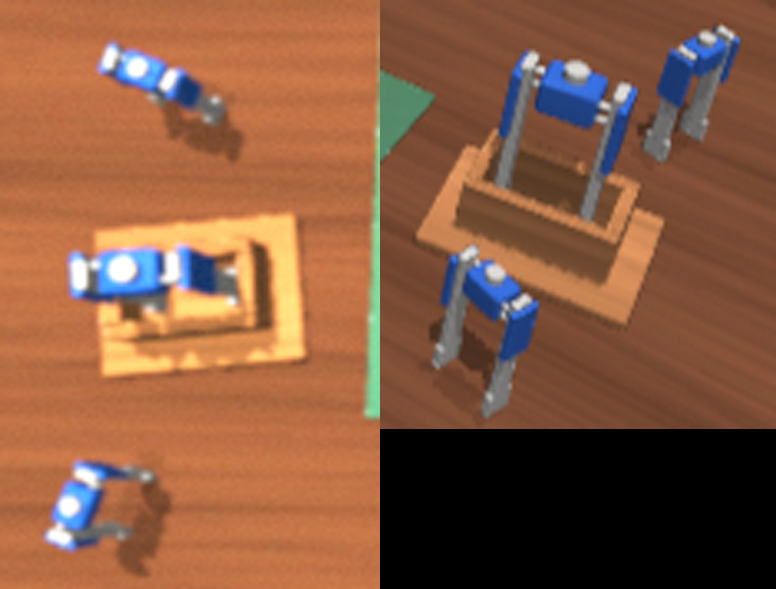

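The crop confirms it: the tongs standing in the wooden stand, cap at about (152,191), are the largest; the other two are visibly smaller and stand on the bench. I'll use them.

```bash
python3 - <<'E'
from h import *
import pickle
c=pickle.load(open("top.pkl","rb"));im=c["pixels"]
q=np.array([[95,230],[297,213],[305,357],[103,377]])/3.8+[120,120]
P=np.array([pt(c,u,v,.008) for u,v in q]); print(P.tolist(),P.mean(0)); e=P[0]-P[1]+P[3]-P[2]; print("stand y yaw",np.degrees(np.arctan2(e[1],e[0]))-90, np.linalg.norm(P[0]-P[1]),np.linalg.norm(P[1]-P[2]))
t=(122/3.8+120,270/3.8+120); print("cap",pt(c,*t,.122))
sub=im[180:240,438:500].astype(int); m=(sub[...,2]>150)&(sub[...,1]<70); ys,xs=np.nonzero(m)
r=cv2.minAreaRect(np.c_[xs+438,ys+180].astype(np.float32)); print(r); B=np.array([pt(c,u,v,.005) for u,v in cv2.boxPoints(r)]); print("tray",B.mean(0),B.tolist())
print(R.from_quat(status.get_obs()["tool_rot"]).as_matrix().round(3).tolist())
w=cam("wrist"); print(np.array(w["mount"]).round(3).tolist(), w["fx"])
E
```

```text
[[0.511, 0.3717, 0.008], [0.523, 0.2566, 0.008], [0.4391, 0.2482, 0.008], [0.4261, 0.3621, 0.008]] [0.4748  0.30965 0.008  ]
stand y yaw 6.230324614005653 0.11572385233822799 0.08431945208550637
cap [0.4745 0.3086 0.122 ]
((476.4970397949219, 189.53822326660156), (15.032514572143555, 0.23008951544761658), 4.398705005645752)
tray [ 0.5034  -0.36915  0.005  ] [[0.5042, -0.3519, 0.005], [0.5047, -0.3519, 0.005], [0.5026, -0.3864, 0.005], [0.5021, -0.3864, 0.005]]
[[-0.963, 0.268, -0.001], [0.268, 0.963, -0.002], [0.0, -0.002, -1.0]]
[[-0.0, -0.958, -0.286, 0.078], [1.0, 0.0, -0.0, 0.001], [0.0, -0.286, 0.958, -0.163], [0.0, 0.0, 0.0, 1.0]] 296.50161596853934
```

>>> arm_command:
  delta_rot:
    - [0,0,-7]
    - [0,0,-14]
    - [0,0,-21.8]
    - [0,0,-21.8]
    - [0,0,-21.8]
    - [0,0,-21.8]
    - [0,0,-21.8]
    - [0,0,-21.8]
    - [0,0,-21.8]
    - [0,0,-21.8]
    - [0,0,-21.8]
    - [0,0,-21.8]
  delta_pos:
    - [-0.034,-0.018,0.002]
    - [-0.068,-0.036,0.004]
    - [-0.102,-0.054,0.006]
    - [-0.136,-0.072,0.008]
    - [-0.17,-0.09,0.01]
    - [-0.204,-0.108,0.012]
    - [-0.238,-0.126,0.014]
    - [-0.272,-0.144,0.016]
    - [-0.306,-0.162,0.018]
    - [-0.34,-0.18,0.02]
    - [-0.375,-0.199,0.022]
    - [-0.375,-0.199,0.022]
  gripper: [-1,-1,-1,-1,-1,-1,-1,-1,-1,-1,-1,-1]

```text
time: 1.15
position: [0.4815, 0.305, 0.2002]
tool_rot: [-0.051, 0.999, -0.001, 0.002]
ft_force: [0.0, 1.9, -0.4]
grip_width: 0.087
grip_force: 0.0
```

```bash
python3 - <<'E'
from h import *
c=cam("wrist"); cv2.imwrite("pics/w1.png",c["pixels"])
import pickle; pickle.dump(c,open("w1.pkl","wb"))
o=status.get_obs(); print(o["time"],np.round(o["position"],4),R.from_quat(o["tool_rot"]).as_matrix().round(3).tolist())
for p in [(.475,.309,.122),(.475-.0075,.309+.115/2*0,.008)]: print(pix(c,p))
E
```

```text
1.2 [0.4785 0.307  0.2001] [[-0.995, -0.103, 0.001], [-0.103, 0.995, -0.0], [-0.001, -0.0, -1.0]]
(np.float64(317.3320776746864), np.float64(193.86891287768532))
(np.float64(316.6865092616968), np.float64(160.89434040431684))
```

View pics/w1.png

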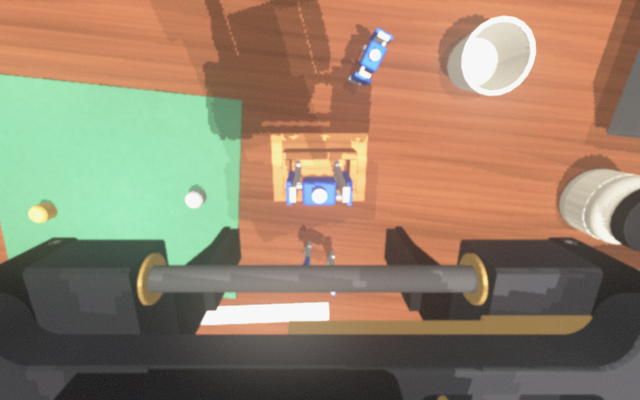

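The wrist view shows the tongs' cap at (319,195), centred between the plates (288–352), with the stand below it and the fingers either side; a small tongs lies behind at (320,260).

```bash
python3 - <<'E'
from h import *
c=cam("wrist");c=cam("wrist")
im=c["pixels"];hsv=cv2.cvtColor(im,cv2.COLOR_BGR2HSV)
m=cv2.inRange(hsv,(100,120,60),(125,255,255)); m[:150]=0;m[215:]=0;m[:,:270]=0;m[:,370:]=0
ys,xs=np.nonzero(m); print(cv2.minAreaRect(np.c_[xs,ys].astype(np.float32)),xs.min(),xs.max(),ys.min(),ys.max())
hc=cv2.inRange(hsv,(0,0,190),(180,60,255)); hc[:185]=0;hc[206:]=0;hc[:,:308]=0;hc[:,332:]=0
y2,x2=np.nonzero(hc); print("cap",x2.mean(),y2.mean(),len(x2),pt(c,x2.mean(),y2.mean(),.122))
for z in (.114,): print(pt(c,xs.min(),ys.mean(),z),pt(c,xs.max(),ys.mean(),z))
o=status.get_obs(); print(o["time"],np.round(o["position"],4),R.from_quat(o["tool_rot"]).as_matrix().round(3).tolist())
E
```

```text
((299.0, 205.0), (4.0, 0.0), -90.0) 299 299 203 207
cap 315.49693251533745 200.13496932515338 163 [0.4752 0.3116 0.122 ]
[0.484  0.2979 0.114 ] [0.484  0.2979 0.114 ]
1.3 [0.4752 0.3093 0.2001] [[-0.994, -0.107, -0.002], [-0.107, 0.994, 0.0], [0.002, 0.0, -1.0]]
```

>>> arm_command:
  delta_rot:
    - [0,0,0]
    - [0,0,0]
    - [0,0,0]
    - [0,0,0]
    - [0,0,0]
    - [0,0,0]
    - [0,0,0]
    - [0,0,0]
    - [0,0,0]
    - [0,0,0]
    - [0,0,0]
    - [0,0,0]
  delta_pos:
    - [0,0.001,0.025]
    - [0,0.001,0.05]
    - [0,0.001,0.075]
    - [0,0.001,0.1]
    - [0,0.001,0.118]
    - [0,0.001,0.127]
    - [0,0.001,0.127]
    - [0,0.001,0.127]
    - [0,0.001,0.127]
    - [0,0.001,0.127]
    - [0,0.001,0.127]
    - [0,0.001,0.127]
  gripper: [-1,-1,-1,-1,-1,-1,-1,-0.264,-0.264,-0.264,-0.264,-0.264]
  grip_force: 5

```text
time: 2.3
position: [0.476, 0.3109, 0.0745]
tool_rot: [-0.054, 0.999, 0.0, 0.001]
ft_force: [1.2, 0.4, -1.1]
grip_width: 0.062
grip_force: 0.0
```

>>> arm_command:
  delta_rot:
    - [0,0,0]
    - [0,0,0]
    - [0,0,0]
    - [0,0,0]
    - [0,0,0]
  delta_pos:
    - [0,0,0]
    - [0,0,0]
    - [0,0,0]
    - [0,0,0]
    - [0,0,0]
  gripper: [-0.264,-0.264,-0.264,-0.264,-0.264]
  grip_force: 5

```text
time: 2.72
position: [0.4759, 0.3105, 0.074]
tool_rot: [-0.054, 0.999, -0.0, 0.0]
ft_force: [0.9, -1.9, 4.0]
grip_width: 0.0574
grip_force: 5.0
```

>>> arm_command:
  delta_rot:
    - [0,0,0]
    - [0,0,0]
    - [0,0,0]
    - [0,0,0]
    - [0,0,0]
    - [0,0,0]
    - [0,0,0]
    - [0,0,0]
  delta_pos:
    - [0,0,-0.008]
    - [0,0,-0.02]
    - [0,0,-0.035]
    - [0,0,-0.05]
    - [0,0,-0.07]
    - [0,0,-0.09]
    - [0,0,-0.1]
    - [0,0,-0.1]
  gripper: [-0.264,-0.264,-0.264,-0.264,-0.264,-0.264,-0.264,-0.264]
  grip_force: 5

```text
time: 3.38
position: [0.4766, 0.3116, 0.1758]
tool_rot: [-0.054, 0.999, 0.001, 0.002]
ft_force: [0.1, -0.3, -1.5]
grip_width: 0.0575
grip_force: 5.0
```

```bash
python3 - <<'E'
from h import *
o=status.get_obs(); M=R.from_quat(o["tool_rot"]).as_matrix(); p=np.array(o["position"]); print(p.round(4),o["grip_width"],o["grip_force"],o["ft_force"])
print("delta to above knob (tool)",(M.T@(np.array([.5658,-.0284,.15])-p)).round(4), M.round(3).tolist())
E
```

```text
[0.4766 0.3116 0.1758] 0.05746649605533937 4.999990575306583 [ 0.10005033 -0.28806401 -1.46717356]
delta to above knob (tool) [-0.0516 -0.3477  0.0255] [[-0.994, -0.109, 0.004], [-0.109, 0.994, 0.002], [-0.005, 0.002, -1.0]]
```

>>> arm_command:
  delta_rot:
    - [0,0,0]
    - [0,0,0]
    - [0,0,0]
    - [0,0,0]
    - [0,0,0]
    - [0,0,0]
    - [0,0,0]
    - [0,0,0]
    - [0,0,0]
    - [0,0,0]
    - [0,0,0]
    - [0,0,0]
  delta_pos:
    - [-0.002,-0.014,0]
    - [-0.006,-0.042,0]
    - [-0.011,-0.077,0.002]
    - [-0.017,-0.115,0.004]
    - [-0.023,-0.155,0.006]
    - [-0.029,-0.195,0.008]
    - [-0.035,-0.235,0.01]
    - [-0.041,-0.275,0.012]
    - [-0.046,-0.31,0.014]
    - [-0.05,-0.335,0.015]
    - [-0.052,-0.348,0.016]
    - [-0.052,-0.348,0.016]
  gripper: [-0.264,-0.264,-0.264,-0.264,-0.264,-0.264,-0.264,-0.264,-0.264,-0.264,-0.264,-0.264]
  grip_force: 5

```text
time: 4.38
position: [0.5653, -0.0321, 0.1563]
tool_rot: [-0.052, 0.999, 0.0, -0.0]
ft_force: [0.5, 1.0, 0.1]
grip_width: 0.0576
grip_force: 5.0
```

>>> arm_command:
  delta_rot:
    - [0,0,0]
    - [0,0,0]
    - [0,0,0]
  delta_pos:
    - [0,0,0]
    - [0,0,0]
    - [0,0,0]
  gripper: [-0.264,-0.264,-0.264]

```text
time: 4.63
position: [0.564, -0.0277, 0.1573]
tool_rot: [-0.055, 0.998, 0.0, -0.001]
ft_force: [0.5, 1.2, -1.3]
grip_width: 0.0582
grip_force: 5.0
```

```bash
python3 - <<'E'
from h import *
import pickle
c=cam("wrist"); cv2.imwrite("pics/w2.png",c["pixels"]); pickle.dump(c,open("w2.pkl","wb"))
o=status.get_obs(); print(o["time"],np.round(o["position"],4),R.from_quat(o["tool_rot"]).as_matrix().round(3).tolist(),o["grip_width"])
print(pix(c,(.5658,-.0284,.018)))
E
```

```text
4.6833 [ 0.5642 -0.0278  0.1575] [[-0.994, -0.111, -0.001], [-0.111, 0.994, 0.001], [0.001, 0.001, -1.0]] 0.057644282569950446
(np.float64(310.7609766517404), np.float64(184.95939151932453))
```

View pics/w2.png

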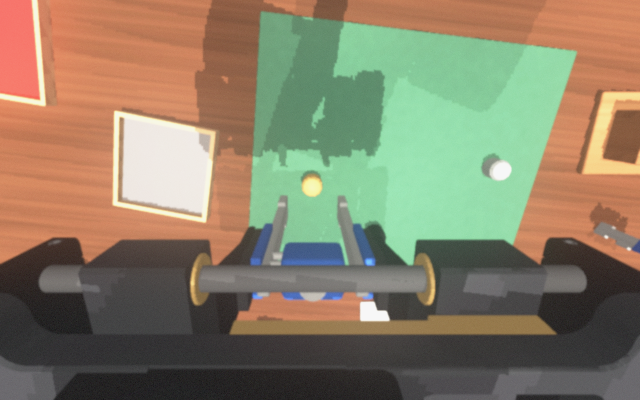

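The wrist view shows the brass knob at (312,184), within about a pixel of the prediction, and the feet of the tongs' arms at (283,198) and (342,198).

```bash
python3 - <<'E'
from h import *
import pickle
c=pickle.load(open("w2.pkl","rb")); hsv=cv2.cvtColor(c["pixels"],cv2.COLOR_BGR2HSV)
m=cv2.inRange(hsv,(15,90,90),(32,255,255)); m[:165]=0;m[205:]=0;m[:,:295]=0;m[:,330:]=0
ys,xs=np.nonzero(m); k=pt(c,(xs.min()+xs.max())/2,(ys.min()+ys.max())/2,.013); print(xs.min(),xs.max(),ys.min(),ys.max(),k)
o=status.get_obs(); p=np.array(o["position"]); M=R.from_quat(o["tool_rot"]).as_matrix(); print(p)
for dx in (.01,-.01):
  for dy in (-.02,.02): print("foot corner",dx,dy,np.round(pix(c,p+M@np.array([dx,dy,.066])),1), np.round(pix(c,p+M@np.array([dx,dy,.046])),1))
print("delta",(M.T@(k-p)).round(4))
c=c["pixels"][150:260,240:380]; cv2.imwrite("pics/crop2.png",cv2.resize(c,None,fx=5,fy=5,interpolation=cv2.INTER_CUBIC))
E
```

```text
302 321 174 195 [ 0.5665 -0.0275  0.013 ]
[ 0.56423721 -0.02776683  0.15747399]
foot corner 0.01 -0.02 [286.5 194.2] [284.3 201.8]
foot corner 0.01 0.02 [336.3 194.2] [338.4 201.8]
foot corner -0.01 -0.02 [287.1 217.5] [285. 227.]
foot corner -0.01 0.02 [335.8 217.5] [337.8 226.9]
delta [-2.400e-03 -1.000e-04  1.445e-01]
```

View pics/crop2.png

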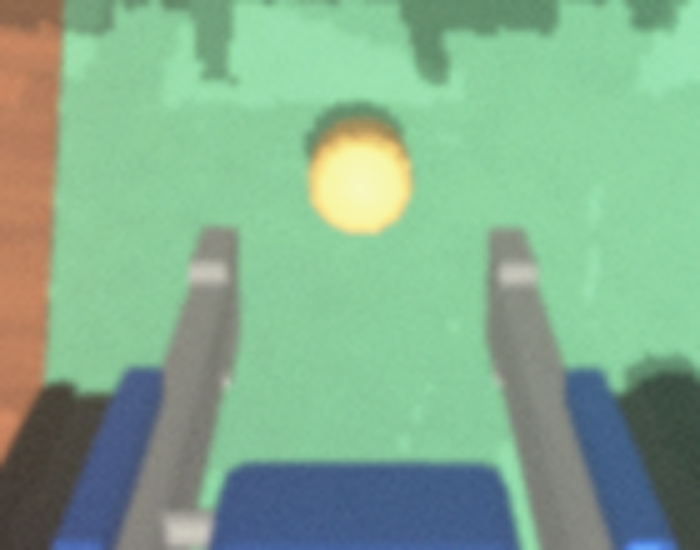

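The feet straddle the knob with equal gaps once shifted about 1.5 mm along x. I'm descending over it now.

>>> arm_command:
  delta_rot:
    - [0,0,0]
    - [0,0,0]
    - [0,0,0]
    - [0,0,0]
    - [0,0,0]
    - [0,0,0]
    - [0,0,0]
    - [0,0,0]
    - [0,0,0]
    - [0,0,0]
  delta_pos:
    - [-0.0015,-0.001,0.008]
    - [-0.0015,-0.001,0.02]
    - [-0.0015,-0.001,0.03]
    - [-0.0015,-0.001,0.04]
    - [-0.0015,-0.001,0.05]
    - [-0.0015,-0.001,0.06]
    - [-0.0015,-0.001,0.07]
    - [-0.0015,-0.001,0.08]
    - [-0.0015,-0.001,0.086]
    - [-0.0015,-0.001,0.086]
  gripper: [-0.264,-0.264,-0.264,-0.264,-0.264,-0.264,-0.264,-0.264,-0.264,-0.264]

```text
time: 5.52
position: [0.5655, -0.0303, 0.0698]
tool_rot: [-0.054, 0.999, 0.0, -0.001]
ft_force: [-0.4, 0.4, -1.5]
grip_width: 0.0579
grip_force: 5.0
```

>>> arm_command:
  delta_rot:
    - [0,0,0]
    - [0,0,0]
    - [0,0,0]
    - [0,0,0]
  delta_pos:
    - [0,0,0]
    - [0,0,0]
    - [0,0,0]
    - [0,0,0]
  gripper: [-0.264,-0.264,-0.264,-0.264]

```text
time: 5.85
position: [0.567, -0.0306, 0.0722]
tool_rot: [-0.054, 0.999, -0.0, 0.001]
ft_force: [-0.2, 0.1, -1.5]
grip_width: 0.0575
grip_force: 5.0
```

```bash
python3 - <<'E'
from h import *
c=cam("wrist"); s=cam("scene")["pixels"]
a=cv2.resize(c["pixels"][120:300,200:440],None,fx=1.6,fy=1.6); b=cv2.resize(s[150:330,220:440],None,fx=1.6,fy=1.6)
cv2.imwrite("pics/w3.png",np.hstack([a,b]))
E
```

```text
(no output)
```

View pics/w3.png

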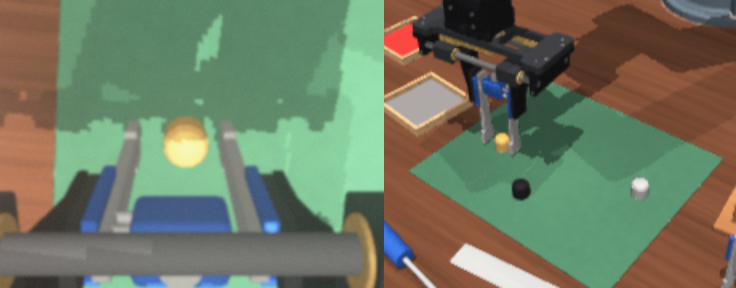

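Left half, wrist: the knob at (186,142) sits between the arm inner edges at 137 and 225, about 2 mm off centre. Right half, scene: the feet straddle the brass knob. I'll centre and squeeze.

>>> arm_command:
  delta_rot:
    - [0,0,0]
    - [0,0,0]
    - [0,0,0]
    - [0,0,0]
    - [0,0,0]
    - [0,0,0]
    - [0,0,0]
    - [0,0,0]
    - [0,0,0]
    - [0,0,0]
    - [0,0,0]
    - [0,0,0]
  delta_pos:
    - [0,0.002,0]
    - [0,0.002,0]
    - [0,0.002,0]
    - [0,0.002,0]
    - [0,0.002,0]
    - [0,0.002,0]
    - [0,0.002,0]
    - [0,0.002,0]
    - [0,0.002,0]
    - [0,0.002,0]
    - [0,0.002,0]
    - [0,0.002,0]
  gripper: [-0.264,-0.2,-0.15,-0.1,-0.05,0,0.05,0.1,0.15,0.2,0.3,0.3]
  grip_force: 25

```text
time: 6.95
position: [0.5663, -0.0284, 0.0716]
tool_rot: [-0.054, 0.999, 0.0, -0.0]
ft_force: [0.1, 0.8, -1.2]
grip_width: 0.0379
grip_force: 25.0
```

>>> arm_command:
  delta_rot:
    - [0,0,0]
    - [0,0,0]
    - [0,0,0]
    - [0,0,0]
  delta_pos:
    - [0,0,0]
    - [0,0,0]
    - [0,0,0]
    - [0,0,0]
  gripper: [0.3,0.3,0.3,0.3]

```text
time: 7.28
position: [0.5663, -0.0284, 0.0716]
tool_rot: [-0.054, 0.999, 0.0, -0.0]
ft_force: [-1.0, -0.3, -1.0]
grip_width: 0.038
grip_force: 25.0
```

>>> arm_command:
  delta_rot:
    - [0,0,0]
    - [0,0,0]
    - [0,0,0]
    - [0,0,0]
    - [0,0,0]
    - [0,0,0]
    - [0,0,0]
    - [0,0,0]
  delta_pos:
    - [0,0,-0.004]
    - [0,0,-0.01]
    - [0,0,-0.02]
    - [0,0,-0.03]
    - [0,0,-0.045]
    - [0,0,-0.06]
    - [0,0,-0.07]
    - [0,0,-0.07]
  gripper: [0.3,0.3,0.3,0.3,0.3,0.3,0.3,0.3]

```text
time: 7.95
position: [0.5682, -0.0289, 0.1447]
tool_rot: [-0.054, 0.999, -0.001, 0.003]
ft_force: [-0.2, -0.5, -1.1]
grip_width: 0.0382
grip_force: 25.0
```

```bash
python3 - <<'E'
from h import *
import pickle
c=cam("wrist"); s=cam("scene")["pixels"]
a=cv2.resize(c["pixels"][120:300,200:440],None,fx=1.6,fy=1.6); b=cv2.resize(s[100:280,220:440],None,fx=1.6,fy=1.6)
cv2.imwrite("pics/w4.png",np.hstack([a,b]))
t=pickle.load(open("top.pkl","rb")); sub=t["pixels"].astype(int)[180:240,438:500]
m=((sub[...,2]>150)&(sub[...,1]<60)&(sub[...,0]<60)).astype(np.uint8); m=cv2.morphologyEx(m,cv2.MORPH_OPEN,np.ones((5,5)))
ys,xs=np.nonzero(m); r=cv2.minAreaRect(np.c_[xs+438,ys+180].astype(np.float32)); print(r,len(xs),sub[28,31]); k=pt(t,xs.mean()+438,ys.mean()+180,.006); print("tray",k)
for q in cv2.boxPoints(r): print(pt(t,*q,.006))
o=status.get_obs(); p=np.array(o["position"]); M=R.from_quat(o["tool_rot"]).as_matrix(); print(p, (M.T@(k-p)).round(4))
E
```

```text
((0.0, 0.0), (0.0, 0.0), 0.0) 0 [ 67  82 255]
tray [nan nan nan]
[0.9222 0.7232 0.006 ]
[0.9222 0.7232 0.006 ]
[0.9222 0.7232 0.006 ]
[0.9222 0.7232 0.006 ]
[ 0.56649886 -0.02855598  0.14228984] [nan nan nan]<stdin>:8: RuntimeWarning: Mean of empty slice.
  ret = ret.dtype.type(ret / rcount)
```

View pics/w4.png

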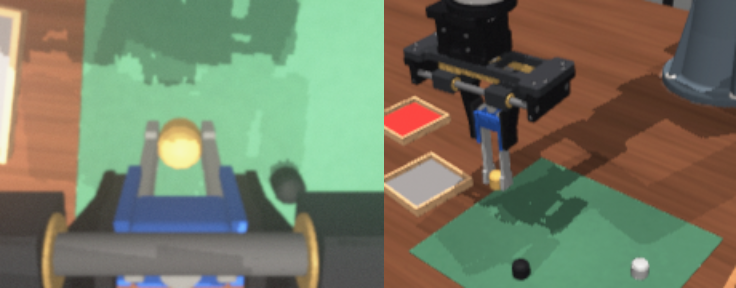

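The knob is held between the feet and lifted clear of the mat (wrist crop (180,143), scene crop (497,180)). Next is the tray position.

```bash
python3 - <<'E'
from h import *
import pickle
t=pickle.load(open("top.pkl","rb")); sub=t["pixels"].astype(int)[180:240,438:500]
m=((sub[...,2]>190)&(sub[...,1]<110)&(sub[...,0]<100)).astype(np.uint8); m=cv2.morphologyEx(m,cv2.MORPH_OPEN,np.ones((5,5)))
ys,xs=np.nonzero(m); r=cv2.minAreaRect(np.c_[xs+438,ys+180].astype(np.float32)); print(r,len(xs)); k=pt(t,*r[0],.006); print("tray",k)
for q in cv2.boxPoints(r): print(pt(t,*q,.006))
o=status.get_obs(); p=np.array(o["position"]); M=R.from_quat(o["tool_rot"]).as_matrix(); print(p, (M.T@(k-p)).round(4))
E
```

```text
((468.0561828613281, 207.4835662841797), (37.529823303222656, 38.71419906616211), 2.12109637260437) 1446
tray [ 0.4621 -0.3481  0.006 ]
[ 0.4196 -0.3026  0.006 ]
[ 0.5071 -0.308   0.006 ]
[ 0.5053 -0.3942  0.006 ]
[ 0.4176 -0.3879  0.006 ]
[ 0.56649886 -0.02855598  0.14228984] [ 0.1386 -0.3063  0.1363]
```

>>> arm_command:
  delta_rot:
    - [0,0,0]
    - [0,0,0]
    - [0,0,0]
    - [0,0,0]
    - [0,0,0]
    - [0,0,0]
    - [0,0,0]
    - [0,0,0]
    - [0,0,0]
    - [0,0,0]
    - [0,0,0]
    - [0,0,0]
  delta_pos:
    - [0.005,-0.01,0]
    - [0.014,-0.03,0]
    - [0.027,-0.06,0]
    - [0.043,-0.095,0]
    - [0.059,-0.13,0]
    - [0.075,-0.165,0]
    - [0.091,-0.2,0]
    - [0.107,-0.235,0]
    - [0.12,-0.265,0]
    - [0.13,-0.287,0]
    - [0.136,-0.3,0]
    - [0.139,-0.306,0]
  gripper: [0.3,0.3,0.3,0.3,0.3,0.3,0.3,0.3,0.3,0.3,0.3,0.3]

```text
time: 9.05
position: [0.4598, -0.3499, 0.1407]
tool_rot: [-0.053, 0.999, 0.0, -0.0]
ft_force: [-0.3, -1.1, -1.3]
grip_width: 0.0377
grip_force: 25.0
```

>>> arm_command:
  delta_rot:
    - [0,0,0]
    - [0,0,0]
    - [0,0,0]
    - [0,0,0]
    - [0,0,0]
  delta_pos:
    - [0,0,0]
    - [0,0,0]
    - [0,0,0]
    - [0,0,0]
    - [0,0,0]
  gripper: [0.3,0.3,0.3,0.3,0.3]

```text
time: 9.47
position: [0.4618, -0.3463, 0.1416]
tool_rot: [-0.055, 0.998, 0.0, -0.0]
ft_force: [0.4, -0.2, -2.0]
grip_width: 0.0377
grip_force: 25.0
```

```bash
python3 - <<'E'
from h import *
c=cam("wrist"); s=cam("scene")["pixels"]
b=cv2.resize(s[80:240,160:300],None,fx=2.5,fy=2.5); a=cv2.resize(c["pixels"],None,fx=.6,fy=.6); a=cv2.copyMakeBorder(a,0,400-a.shape[0],0,0,cv2.BORDER_CONSTANT)
cv2.imwrite("pics/w5.png",np.hstack([a,b]))
sub=c["pixels"].astype(int); m=((sub[...,2]>110)&(sub[...,1]<sub[...,2]*.45)&(sub[...,0]<sub[...,2]*.4)).astype(np.uint8); m=cv2.morphologyEx(m,cv2.MORPH_OPEN,np.ones((7,7)))
n,l,st,ce=cv2.connectedComponentsWithStats(m); print([(x.tolist(),y.tolist()) for x,y in zip(st[1:],ce[1:]) if x[4]>400])
o=status.get_obs(); p=np.array(o["position"]); print(p,R.from_quat(o["tool_rot"]).as_euler("xyz",degrees=True),o["grip_width"],o["ft_force"],pix(c,(.4621,-.3481,.006)))
E
```

```text
[([290, 143, 58, 28, 991], [316.3249243188698, 155.33198789101917])]
[ 0.46172462 -0.34680089  0.14165552] [ 1.79994634e+02 -7.86942313e-04 -1.73682589e+02] 0.037551621176464975 [ 0.04740621 -0.35190034 -1.46279781] (np.float64(309.983620055612), np.float64(184.23586017993412))
```

View pics/w5.png

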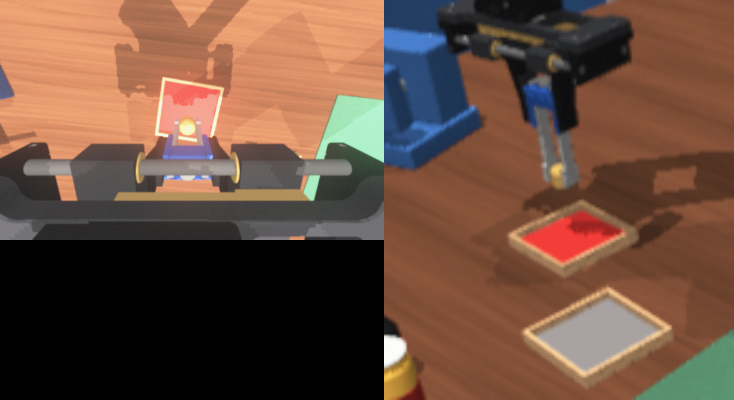

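The tongs with the knob are above the red tray (tray centre about (315,183) in the full wrist picture, predicted (310,184)). I'm lowering gently.

>>> arm_command:
  delta_rot:
    - [0,0,0]
    - [0,0,0]
    - [0,0,0]
    - [0,0,0]
    - [0,0,0]
    - [0,0,0]
    - [0,0,0]
    - [0,0,0]
    - [0,0,0]
    - [0,0,0]
    - [0,0,0]
    - [0,0,0]
  delta_pos:
    - [0,0,0.005]
    - [0,0,0.013]
    - [0,0,0.022]
    - [0,0,0.031]
    - [0,0,0.04]
    - [0,0,0.048]
    - [0,0,0.055]
    - [0,0,0.06]
    - [0,0,0.063]
    - [0,0,0.065]
    - [0,0,0.066]
    - [0,0,0.066]
  gripper: [0.3,0.3,0.3,0.3,0.3,0.3,0.3,0.3,0.3,0.3,0.3,0.3]

```text
time: 10.57
position: [0.4614, -0.3479, 0.0756]
tool_rot: [-0.054, 0.999, -0.0, 0.0]
ft_force: [0.9, 0.7, -2.1]
grip_width: 0.0378
grip_force: 25.0
```

>>> arm_command:
  delta_rot:
    - [0,0,0]
    - [0,0,0]
    - [0,0,0]
    - [0,0,0]
    - [0,0,0]
    - [0,0,0]
  delta_pos:
    - [0,0,0]
    - [0,0,0]
    - [0,0,0.0005]
    - [0,0,0.001]
    - [0,0,0.001]
    - [0,0,0.001]
  gripper: [0.3,0.3,0.3,0.3,0.3,0.3]

```text
time: 11.07
position: [0.4613, -0.3478, 0.0746]
tool_rot: [-0.054, 0.999, -0.0, 0.0]
ft_force: [-0.0, 0.9, -1.8]
grip_width: 0.0381
grip_force: 25.0
```

Not in contact yet (the force is unchanged), so I'm creeping another 1.5 mm.

>>> arm_command:
  delta_rot:
    - [0,0,0]
    - [0,0,0]
    - [0,0,0]
    - [0,0,0]
  delta_pos:
    - [0,0,0.0005]
    - [0,0,0.001]
    - [0,0,0.001]
    - [0,0,0.001]
  gripper: [0.3,0.3,0.3,0.3]

```text
time: 11.4
position: [0.4613, -0.3478, 0.0736]
tool_rot: [-0.054, 0.999, -0.0, 0.0]
ft_force: [-0.4, -1.0, -0.7]
grip_width: 0.0381
grip_force: 25.0
```

>>> arm_command:
  delta_rot:
    - [0,0,0]
    - [0,0,0]
    - [0,0,0]
    - [0,0,0]
  delta_pos:
    - [0,0,0.0005]
    - [0,0,0.0005]
    - [0,0,0.0005]
    - [0,0,0.0005]
  gripper: [0.3,0.3,0.3,0.3]

```text
time: 11.73
position: [0.4614, -0.3478, 0.0735]
tool_rot: [-0.054, 0.999, -0.0, 0.0]
ft_force: [-0.8, 1.2, 5.1]
grip_width: 0.0379
grip_force: 25.0
```

Contact at 5 N, matching the expected height. I'm opening to 54.5 mm.

>>> arm_command:
  delta_rot:
    - [0,0,0]
    - [0,0,0]
    - [0,0,0]
    - [0,0,0]
    - [0,0,0]
    - [0,0,0]
    - [0,0,0]
    - [0,0,0]
    - [0,0,0]
    - [0,0,0]
    - [0,0,0]
    - [0,0,0]
  delta_pos:
    - [0,0,0]
    - [0,0,0]
    - [0,0,0]
    - [0,0,0]
    - [0,0,0]
    - [0,0,0]
    - [0,0,0]
    - [0,0,0]
    - [0,0,0]
    - [0,0,0]
    - [0,0,0]
    - [0,0,0]
  gripper: [0.12,0.08,0.04,0,-0.05,-0.1,-0.15,-0.2,-0.253,-0.253,-0.253,-0.253]

```text
time: 12.73
position: [0.4613, -0.3478, 0.0731]
tool_rot: [-0.054, 0.999, -0.0, 0.0]
ft_force: [-0.8, 0.4, -0.8]
grip_width: 0.0546
grip_force: 6.6
```

```bash
python3 - <<'E'
from h import *
c=cam("wrist"); s=cam("scene")["pixels"]
b=cv2.resize(s[110:230,180:280],None,fx=3.2,fy=3.2); a=cv2.resize(c["pixels"][110:290,200:420],None,fx=2,fy=2); a=cv2.copyMakeBorder(a,0,b.shape[0]-a.shape[0],0,0,cv2.BORDER_CONSTANT)
cv2.imwrite("pics/w6.png",np.hstack([a,b]))
o=status.get_obs(); print(o["position"],o["grip_width"],o["grip_force"],o["ft_force"])
E
```

```text
[ 0.46129738 -0.34774481  0.07308052] 0.0543984865801917 6.616155588417314 [-0.60295953 -0.11156337 -1.2019592 ]
```

View pics/w6.png

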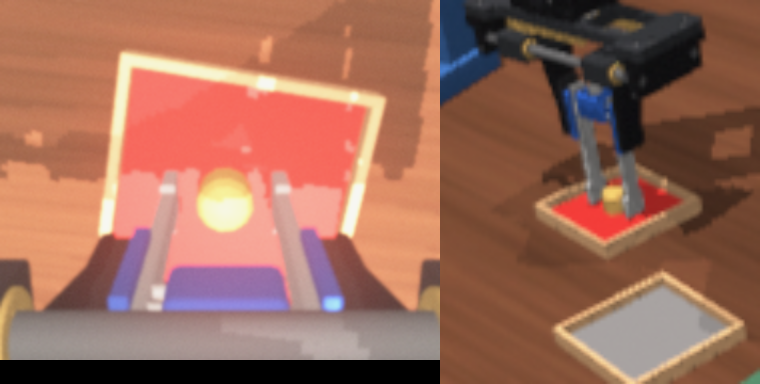

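The knob stands upright in the red tray with gaps to both feet (wrist crop (225,200), scene crop (613,200)). I'll lift straight up, then check numerically; all ten pictures are now used.

>>> arm_command:
  delta_rot:
    - [0,0,0]
    - [0,0,0]
    - [0,0,0]
    - [0,0,0]
    - [0,0,0]
    - [0,0,0]
    - [0,0,0]
    - [0,0,0]
    - [0,0,0]
    - [0,0,0]
  delta_pos:
    - [0,0,-0.004]
    - [0,0,-0.012]
    - [0,0,-0.022]
    - [0,0,-0.034]
    - [0,0,-0.048]
    - [0,0,-0.064]
    - [0,0,-0.082]
    - [0,0,-0.1]
    - [0,0,-0.105]
    - [0,0,-0.105]
  gripper: [-0.253,-0.253,-0.253,-0.253,-0.253,-0.253,-0.253,-0.253,-0.253,-0.253]

```text
time: 13.67
position: [0.4623, -0.3488, 0.1806]
tool_rot: [-0.054, 0.999, -0.002, 0.002]
ft_force: [0.6, -0.1, -1.2]
grip_width: 0.0546
grip_force: 6.6
```

```bash
cat >> h.py <<'E'
def yblob(c,p,z,r=15):
    u,v=map(int,pix(c,p)); h=cv2.cvtColor(c["pixels"],cv2.COLOR_BGR2HSV)[v-r:v+r,u-r:u+r]
    ys,xs=np.nonzero(cv2.inRange(h,(18,90,90),(35,255,255))); return len(xs),(np.ptp(xs),np.ptp(ys)) if len(xs) else 0, pt(c,xs.mean()+u-r,ys.mean()+v-r,z) if len(xs) else None
E
python3 - <<'E'
from h import *
for n in ("wrist","top","scene"): print(n,yblob(cam(n),(.4613,-.3478,.015),.017))
o=status.get_obs(); p=np.array(o["position"]); M=R.from_quat(o["tool_rot"]).as_matrix(); print(p,o["grip_width"],o["grip_force"],o["ft_force"])
print((M.T@(np.array([.4760,.3100,.17])-p)).round(4),M.round(3).tolist())
E
```

```text
wrist (80, (np.int64(18), np.int64(18)), array([ 0.4602, -0.3473,  0.017 ]))
top (79, (np.int64(10), np.int64(9)), array([ 0.4618, -0.3484,  0.017 ]))
scene (46, (np.int64(6), np.int64(7)), array([ 0.466 , -0.3428,  0.017 ]))
[ 0.46074728 -0.3471699   0.17740448] 0.05442807665402505 6.6039088446996175 [-0.76560932 -0.51025773 -1.56354813]
[-0.0864  0.6516  0.0082] [[-0.994, -0.108, -0.001], [-0.108, 0.994, 0.001], [0.001, 0.001, -1.0]]
```

>>> arm_command:
  delta_rot:
    - [0,0,0]
    - [0,0,0]
    - [0,0,0]
    - [0,0,0]
    - [0,0,0]
    - [0,0,0]
    - [0,0,0]
    - [0,0,0]
    - [0,0,0]
    - [0,0,0]
    - [0,0,0]
    - [0,0,0]
  delta_pos:
    - [-0.001,0.01,0]
    - [-0.004,0.03,0]
    - [-0.008,0.06,0]
    - [-0.012,0.09,0]
    - [-0.016,0.12,0]
    - [-0.02,0.15,0]
    - [-0.024,0.18,0]
    - [-0.028,0.21,0]
    - [-0.032,0.24,0]
    - [-0.036,0.27,0]
    - [-0.04,0.3,0]
    - [-0.044,0.33,0]
  gripper: [-0.253,-0.253,-0.253,-0.253,-0.253,-0.253,-0.253,-0.253,-0.253,-0.253,-0.253,-0.253]

```text
time: 14.82
position: [0.4678, -0.0127, 0.1772]
tool_rot: [-0.054, 0.999, 0.001, -0.001]
ft_force: [0.1, 0.8, -0.5]
grip_width: 0.0545
grip_force: 6.6
```

>>> arm_command:
  delta_rot:
    - [0,0,0]
    - [0,0,0]
    - [0,0,0]
    - [0,0,0]
    - [0,0,0]
    - [0,0,0]
    - [0,0,0]
    - [0,0,0]
    - [0,0,0]
    - [0,0,0]
    - [0,0,0]
    - [0,0,0]
  delta_pos:
    - [-0.004,0.03,0]
    - [-0.008,0.06,0]
    - [-0.012,0.09,0]
    - [-0.016,0.12,0]
    - [-0.02,0.15,0]
    - [-0.024,0.18,0]
    - [-0.028,0.21,0]
    - [-0.032,0.24,0]
    - [-0.036,0.27,0]
    - [-0.039,0.295,0]
    - [-0.041,0.312,0]
    - [-0.042,0.32,0]
  gripper: [-0.253,-0.253,-0.253,-0.253,-0.253,-0.253,-0.253,-0.253,-0.253,-0.253,-0.253,-0.253]

```text
time: 15.82
position: [0.4748, 0.3101, 0.1769]
tool_rot: [-0.056, 0.998, 0.0, -0.001]
ft_force: [0.8, -0.7, -0.8]
grip_width: 0.055
grip_force: 6.6
```

>>> arm_command:
  delta_rot:
    - [0,0,0]
    - [0,0,0]
    - [0,0,0]
    - [0,0,0]
    - [0,0,0]
    - [0,0,0]
  delta_pos:
    - [0,0,0]
    - [0,0,0]
    - [0,0,0]
    - [0,0,0]
    - [0,0,0]
    - [0,0,0]
  gripper: [-0.253,-0.253,-0.253,-0.253,-0.253,-0.253]

```text
time: 16.32
position: [0.4765, 0.3069, 0.1781]
tool_rot: [-0.054, 0.999, -0.0, -0.0]
ft_force: [-0.5, -0.7, -1.7]
grip_width: 0.055
grip_force: 6.6
```

```bash
python3 - <<'E'
from h import *
o=status.get_obs(); p=np.array(o["position"]); M=R.from_quat(o["tool_rot"]).as_matrix(); print(p,o["grip_width"],o["grip_force"],o["ft_force"])
print((M.T@(np.array([.4755,.3100,.0745])-p)).round(4),M.round(3).tolist())
E
```

```text
[0.47645581 0.3068671  0.17814231] 0.05504084652591836 6.603994369797874 [-0.51365668 -0.70482541 -1.74742077]
[0.0006 0.0032 0.1036] [[-0.994, -0.107, -0.0], [-0.107, 0.994, -0.0], [0.0, -0.0, -1.0]]
```

>>> arm_command:
  delta_rot:
    - [0,0,0]
    - [0,0,0]
    - [0,0,0]
    - [0,0,0]
    - [0,0,0]
    - [0,0,0]
    - [0,0,0]
    - [0,0,0]
    - [0,0,0]
    - [0,0,0]
    - [0,0,0]
    - [0,0,0]
  delta_pos:
    - [0,0.003,0]
    - [0,0.003,0.015]
    - [0,0.003,0.03]
    - [0,0.003,0.042]
    - [0,0.003,0.052]
    - [0,0.003,0.06]
    - [0,0.003,0.068]
    - [0,0.003,0.076]
    - [0,0.003,0.084]
    - [0,0.003,0.092]
    - [0,0.003,0.098]
    - [0,0.003,0.102]
  gripper: [-0.253,-0.253,-0.253,-0.253,-0.253,-0.253,-0.253,-0.253,-0.253,-0.253,-0.253,-0.253]

```text
time: 17.32
position: [0.4757, 0.3106, 0.0752]
tool_rot: [-0.054, 0.999, -0.0, -0.0]
ft_force: [-1.3, 0.6, -1.0]
grip_width: 0.0548
grip_force: 6.6
```

>>> arm_command:
  delta_rot:
    - [0,0,0]
    - [0,0,0]
    - [0,0,0]
    - [0,0,0]
    - [0,0,0]
  delta_pos:
    - [0,0,0]
    - [0,0,0.001]
    - [0,0,0.0015]
    - [0,0,0.0015]
    - [0,0,0.0015]
  gripper: [-0.253,-0.253,-0.253,-0.253,-0.253]

```text
time: 17.73
position: [0.4762, 0.3108, 0.0749]
tool_rot: [-0.054, 0.999, 0.0, 0.0]
ft_force: [0.4, 1.3, -1.4]
grip_width: 0.0548
grip_force: 6.6
```

>>> arm_command:
  delta_rot:
    - [0,0,0]
    - [0,0,0]
    - [0,0,0]
    - [0,0,0]
    - [0,0,0]
  delta_pos:
    - [0,0,0.0005]
    - [0,0,0.001]
    - [0,0,0.0015]
    - [0,0,0.0015]
    - [0,0,0.0015]
  gripper: [-0.253,-0.253,-0.253,-0.253,-0.253]

```text
time: 18.15
position: [0.4764, 0.3108, 0.0739]
tool_rot: [-0.054, 0.999, 0.0, 0.001]
ft_force: [0.1, -0.1, 6.2]
grip_width: 0.0549
grip_force: 6.3
```

The feet are on the stand's floor (6 N, same height as at pickup). I'm releasing and rising.

>>> arm_command:
  delta_rot:
    - [0,0,0]
    - [0,0,0]
    - [0,0,0]
    - [0,0,0]
    - [0,0,0]
    - [0,0,0]
    - [0,0,0]
    - [0,0,0]
    - [0,0,0]
    - [0,0,0]
    - [0,0,0]
    - [0,0,0]
  delta_pos:
    - [0,0,0]
    - [0,0,0]
    - [0,0,0]
    - [0,0,0]
    - [0,0,0]
    - [0,0,0]
    - [0,0,0]
    - [0,0,0]
    - [0,0,0]
    - [0,0,0]
    - [0,0,0]
    - [0,0,0]
  gripper: [-0.3,-0.36,-0.45,-0.6,-0.8,-1,-1,-1,-1,-1,-1,-1]

```text
time: 19.15
position: [0.4759, 0.3108, 0.073]
tool_rot: [-0.054, 0.999, 0.0, 0.0]
ft_force: [-0.1, 0.0, -0.3]
grip_width: 0.0866
grip_force: 0.0
```

>>> arm_command:
  delta_rot:
    - [0,0,0]
    - [0,0,0]
    - [0,0,0]
    - [0,0,0]
    - [0,0,0]
    - [0,0,0]
    - [0,0,0]
    - [0,0,0]
    - [0,0,0]
    - [0,0,0]
  delta_pos:
    - [0,0,-0.006]
    - [0,0,-0.018]
    - [0,0,-0.034]
    - [0,0,-0.052]
    - [0,0,-0.072]
    - [0,0,-0.092]
    - [0,0,-0.112]
    - [0,0,-0.126]
    - [0,0,-0.126]
    - [0,0,-0.126]
  gripper: [-1,-1,-1,-1,-1,-1,-1,-1,-1,-1]

```text
time: 19.98
position: [0.4763, 0.3109, 0.2]
tool_rot: [-0.054, 0.999, 0.0, 0.001]
ft_force: [0.3, 1.2, -0.1]
grip_width: 0.0869
grip_force: 0.0
```

```bash
python3 - <<'E'
from h import *
c=cam("wrist"); c=cam("wrist"); hsv=cv2.cvtColor(c["pixels"],cv2.COLOR_BGR2HSV)
u,v=map(int,pix(c,(.4755,.311,.122))); h=cv2.inRange(hsv,(0,0,190),(180,60,255))[v-9:v+9,u-9:u+9]; ys,xs=np.nonzero(h); print("cap",len(xs),pt(c,xs.mean()+u-9,ys.mean()+v-9,.122))
b=cv2.inRange(hsv,(100,110,50),(128,255,255))[v-30:v+30,u-45:u+45]; ys,xs=np.nonzero(b); print("blue",len(xs),xs.min()+u-45-u,xs.max()-45,ys.min()-30,ys.max()-30)
t=cam("top"); print(yblob(t,(.4613,-.3478,.015),.017))
# compare scene image with the first one, round the stand
import pickle
s0=pickle.load(open("scene.pkl","rb"))["pixels"]; s=cam("scene")["pixels"]
a,b=s0[225:310,425:500],s[225:310,425:500]; g=lambda x:cv2.inRange(cv2.cvtColor(x,cv2.COLOR_BGR2HSV),(100,110,50),(128,255,255))
for x in (a,b): ys,xs=np.nonzero(g(x)); print(len(xs),xs.mean(),ys.mean(),np.percentile(xs,[2,98]),np.percentile(ys,[2,98]))
o=status.get_obs(); print(o["time"],o["position"],o["grip_width"],o["ft_force"])
E
```

```text
cap 190 [0.4767 0.3098 0.122 ]
blue 202 -33 29 -13 9
(80, (np.int64(10), np.int64(9)), array([ 0.4617, -0.3484,  0.017 ]))
557 40.39317773788151 39.978456014362656 [11. 65.] [15. 84.]
568 40.03521126760563 39.7112676056338 [11. 64.] [14.34 84.  ]
20.1833 [0.47507805 0.31032744 0.1977496 ] 0.08665243937745967 [ 0.04078661 -0.90489613  0.85077965]
```

The tongs stand where they began, upright (cap at 0.477, 0.310 and the same silhouette in the scene camera). The knob is still upright in the tray, and nothing is touching the robot.

```bash
python3 -c "
from rig import robot; print(robot.hand_in())"
```

```text
the job is handed in; nothing more can be done
None
```

The brass knob stands upright in the red-lined tray, carried only by the tongs; the tongs are back upright in their stand, and the job was handed in at about 20 s of the 67 s limit.

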